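# Ease the long ratchet out of a part-opening drawer

### The job

Pull the tool chest's drawer open by its bar handle to its stop. The blue-handled ratchet wrench inside is longer than the gap, so grip it, tip its head end up and draw it out through the gap on the slant, head first, then finish still holding it steady in the gripper with the whole of it at least 80 mm above the chest's top, touching nothing else. Leave the drawer open, the orange-handled pry bar in it, and the other things on the bench where they are.

Things in the scene. Friction and masses are not known exactly. Their poses are not given: they have to be found in the camera images.
- chest: Fixed low red steel tool chest, 280 deep (x) x 276 wide (y) x 136 high; origin at the centre of its underside on the bench. Its own -x side is the front and faces roughly to the robot; yaw varies. One drawer at the top, a solid dark plinth below. Top plate 8 thick, underside 128 above the bench, front edge at own x = -140. On the rear of the top a fixed tray, 18 high, with sockets.
- drawer (a joint): Drawer slide, m: 0 shut, 0.15 fully out at a hard stop; grows as the drawer comes out along the chest's own -x. About 3 N of friction, stays where left. May start up to 18 mm open.
- drawer_handle (a point): Middle of the drawer's horizontal bar handle: steel bar 10 diameter, 120 long along the chest's y, its centre line 40 in front of the drawer's front face and 107 above the bench (29 below the chest's top). Free from above and below between two end posts.
- drawer_floor (a point): Centre of the drawer's inner floor, 70 above the bench; moves with it, axes as the chest's. Inside 256 long (x), 230 wide. Front panel 12 thick, its inner face 128 in front of this point, its top 55 above the floor; other walls 35 high; a divider along x, 12 high, makes two bays. Fully out, the gap from front panel to chest edge is 150.
- ratchet: Steel ratchet wrench, blue grip, 230 long, about 0.32 kg, flat in the left or right bay, along the drawer within 0.05 rad. Origin mid-length on its underside; own x from head (-x, at the drawer front) to grip end (+x), z up. Head 36 diameter, 26 high at x -115 to -79; flat-sided neck 16 wide, 18 high, x -80 to +3; grip 24 wide, 20 high, +3 to +115. Balances near x = -20.
- ratchet_neck (a point): Middle of the neck, the place to grip: 40 from the ratchet's origin to the head (own x = -40), 9 above its underside. With the drawer fully out it lies 50 to 75 in front of the chest's edge.
- ratchet_head (a point): Tip of the ratchet's head end: own x = -115, 10 above its underside.
- prybar: Pry bar with an orange handle, 200 long, 26 wide, 22 high, 0.22 kg, lying in the drawer's other bay; origin at its underside, about mid-length. To be left in the drawer.
- carton: White carton with a red band, 80 x 120 x 55 high, on the bench; origin at the centre of its underside. Bystander.
- stator: Alternator stator ring with copper windings, 100 diameter, 40 high; origin at the centre of its underside. Bystander.
- pulley: Steel belt pulley, 64 diameter, 36 high; origin at the centre of its underside. Bystander.
- spraycan: Spray can with blue label, 60 diameter, 160 high; origin at the centre of its underside. Bystander.
- bearing: Ball bearing ring, 52 diameter, 16 high; origin at the centre of its underside. Bystander.
- rotor: Copper-coloured rotor standing on end, 72 diameter, 100 high; origin at the centre of its underside. Bystander.

How it is judged (in metres and radians):
On the way, in this order (a step that is already met when the one before it is completed fails the run):
1. the drawer is pulled open, at least 135 mm (value of joint drawer above 0.135 m), for 0.2 s.
2. the ratchet is slanted through the gap: its head end above the drawer front while its grip end is still under the chest's top (z of ratchet_head in the frame of chest above 0.128 m and x of ratchet in the frame of chest above -0.22 m and z of ratchet in the frame of chest below 0.125 m), for 0.1 s.
At the end, for the whole second after the job is handed in: The ratchet is gripped by the fingers (over 2 N) and still (under 30 mm/s, 0.2 rad/s), the tip of its head and its middle at least 70 mm above the chest's top, not touching chest or drawer; the drawer is at least 100 mm open and the pry bar lies in it (height (world z) of each of ratchet_head, ratchet above 0.206 m and contact force between ratchet and the fingers above 2 N and contact force between ratchet and chest below 0.1 N and linear speed of ratchet below 0.03 m/s and angular speed of ratchet below 0.2 rad/s and value of joint drawer above 0.1 m and z of prybar in the frame of drawer_floor between -0.01 and 0.02 m); the arm keeps its last pose, push and grip.
It fails at once if a thing on the bench is moved by more than 30 mm (distance of any of carton, stator, pulley, spraycan, bearing, rotor from where it was at the start of the episode above 0.03 m).
It fails at once if the pry bar is lifted out of the drawer (z of prybar in the frame of drawer_floor above 0.05 m).
It also fails if it takes over 58 s, if anything falls off the work surface, if the arm or the gripper's body presses on something with over 40 N, if the wrist force passes 120 N, or if a joint passes its speed limit or range.

### The arm

A 6-joint arm with a two-finger parallel gripper is mounted at the origin on the work surface. World frame = base frame: x ahead of the robot, y to its left, z up, the work surface at z = 0. Lengths are in m, angles in degrees, forces in N, time in s.
With the tool pointing down it reaches from about 0.3 to 0.775 m from the base axis. Payload 14.6 kg.
Tool frame: the origin (TCP) lies between the finger pads; the fingertips stand r.finger_overhang ahead of it and the grasp point (between the pads) lies 3 mm ahead of it (r.finger_overhang is the distance from the TCP to the fingertips, in m); z points along the fingers, y is the line along which they close (so a half turn about z gives the same grasp; the last joint's range is limited). The gripper opens to 85 mm and grips with 20 to 120 N. Pads are 22 mm wide; open, the fingers measure 114 mm over their backs; the gripper's body (76 mm by 85 mm) begins 54 mm behind the grasp point. The pads swing forward as they close: fully open they stand 13 mm farther back than shut.
Start: joints at [-70.05, 17.183, 87.147, -0, 75.671, -3.816], TCP at [0.222, -0.503, 0.219] pointing down, gripper open.
Joint ranges: [-173.82, 173.82], [-45.26, 126.66], [13.44, 144.39], [-59.66, 239.66], [0, 175.72], [-146.38, 146.38]. Speed limits (degrees/s): [127.2, 127.2, 147.25, 180, 180, 180].

### API

Orientations are given as a 3x3 rotation matrix whose columns are the frame's x, y, z axes.
In Python, from cell import r gives the robot as it stands.
- The arm moves only by the tool play_rows, never from a script. Its argument "plan" is a list of rows, each a list of 5 numbers: the shift along the tool's x, y, z in mm, then the turn about the tool's z in degrees, then the closure, from 0 (fully open) to 1 (shut). In form: [[x, y, z, spin, claw], ...]. A call has exactly 10 rows; each row is the pose to reach, as a shift and turn from the pose commanded when the call began, along the tool's axes at that moment; what a row does not reach only later rows make up. A row lasts 1/10 s, in which the tool goes at most 50 mm and 8.59 degrees, less where a joint would pass 70% of its speed; a pose out of reach is approached as far as the arm can. A call with a gripper value outside its range is refused whole. The fingers move at their own pace and stop on an object; "newtons" is the grip in N (left out, the last holds). Time passes only in rows, so rows that repeat a pose let the fingers close, or fill a call up. It gives the time, the measured TCP pose, the force, the opening and the grip force at its end, in the units of the state.
- r.observe(): the state, without advancing time (a new reading comes with each control period).
- r.camera(name): name is "side" or "top"; returns the picture (480x640x3 uint8, red, green, blue); there is no depth.
- r.camera_info(name): a dict with "mtx" (3x3 intrinsics, pixels), "R" (3x3) and "t" (3): a world point X has camera coordinates R X + t. Camera axes: x right, y down, z forward; pixel columns grow to the right and rows downward; lengths in m; the calibration is good to about 2 mm. A picture is of the moment at which its call begins. camera_info takes no time and is no camera call.
- r.sign_off(): hands the job in; it is judged then, once.
Trained networks look in the newest picture that a camera, given by its name, has taken for a name from the list of things; names that differ only in an ending like _2 or _b are one class to them, and where a whole thing is asked for, a point or a joint stands for the part that bears it (a point fixed in the world has none). Each returns a list of dicts, best first, with "score" (0 to 1); they miss things now and then, are a little off and sometimes report something else, mostly with a low value. They report only what shows in the picture. A call takes as long as a camera call.
- r.cut_out(name, camera): "region" (480x640 bool, what is visible of it) and "location" ([column, row] in pixels, amid what is visible of it).
- r.tip_of(name, camera): "location" ([column, row] in pixels: a listed point, or the origin of a listed thing).
The state is a dict: "t": time; "joint_positions": joint angles; "joint_vel": joint speeds; "tau": joint torques, N m; "tcp_pos": TCP position; "eef_rot": TCP orientation; "ft_force": force on the tool from outside, world axes, zero at the start; "ft_torque": the same for the moment, N m; "opening": finger opening in m; "grasp_force": force on a finger pad.
Only numpy, scipy, OpenCV 4.12 (cv2) and the standard library are available. Lean on these libraries where they do the work, as an engineer would, in place of code of your own. Each camera call takes 0.05 s, during which the arm holds its last target. There are 200 camera calls.

## Working session

There is one attempt and no reset: what is moved stays moved. The work goes in short steps, Python scripts to look and compute and a tool call to move; the robot and the scene stay as the last step left them, time stands still between calls to the robot, and variables do not carry over. Pictures are saved under pics/ and viewed, at most 10 in all, crops included, and the job is handed in when it is done.

Besides the shell and the picture viewer there is one more tool, called after "Call:" as name(argument=value, ...), one argument or row to a line, values as JSON. play_rows: Moves the arm, as the interface text tells. Its arguments: {"type":"object","properties":{"plan":{"type":"array"},"newtons":{"type":"number"}},"required":["plan"]}

```bash
mkdir -p pics
cat > h.py <<'E'
from cell import r
import numpy as np, cv2
def P(c):
    i=r.camera_info(c); return np.array(i["mtx"])@np.c_[np.array(i["R"]),np.array(i["t"])]
def tri(a,b):
    X=cv2.triangulatePoints(P("side"),P("top"),np.array(a,float).reshape(2,1),np.array(b,float).reshape(2,1)); return (X[:3]/X[3]).ravel()
def snap(n):
    s=r.camera("side");t=r.camera("top")
    for c,im in(("side",s),("top",t)): cv2.imwrite(f"pics/{n}_{c}.png",im[:,:,::-1])
def proj(c,X):
    p=P(c)@np.r_[X,1]; return p[:2]/p[2]
def onz(c,px,z):
    M=P(c); A=np.c_[M[:,0],M[:,1],-np.r_[px,1]]; return np.linalg.solve(A,-(M[:,2]*z+M[:,3]))[:2]
E
python3 - <<'E'
from h import *
np.set_printoptions(precision=4,suppress=True)
snap("a")
for n in ["chest","drawer_handle","drawer_floor","ratchet_neck","carton","stator","pulley","spraycan","bearing","rotor"]:
    a=r.tip_of(n,"side");b=r.tip_of(n,"top")
    f=lambda q:[(np.round(x["location"]),round(x["score"],2)) for x in q[:2]]
    print(n,f(a),f(b),tri(a[0]["location"],b[0]["location"]) if a and b else "")
s=r.observe();print(s["t"],s["tcp_pos"],s["eef_rot"],r.finger_overhang,s["ft_force"])
E
```

```text
chest [(array([387., 240.]), 0.86), (array([316., 211.]), 0.42)] [(array([305., 162.]), 0.72), (array([198., 198.]), 0.62)] [ 0.7982  0.0607 -0.0076]
drawer_handle [(array([314., 211.]), 0.82), (array([225., 193.]), 0.48)] [(array([310., 227.]), 0.59), (array([468., 246.]), 0.49)] [0.6013 0.0458 0.1113]
drawer_floor [] [] 
ratchet_neck [] [] 
carton [(array([329., 190.]), 0.9)] [(array([196., 200.]), 0.8)] [ 0.6834  0.3722 -0.0122]
stator [(array([269., 191.]), 0.85)] [(array([195., 267.]), 0.89)] [ 0.4953  0.3736 -0.004 ]
pulley [(array([224., 196.]), 0.86)] [(array([197., 325.]), 0.88)] [ 0.3466  0.3679 -0.0042]
spraycan [] [(array([451., 200.]), 0.91)] 
bearing [(array([232., 360.]), 0.68)] [(array([456., 304.]), 0.68)] [ 0.3865 -0.3571  0.008 ]
rotor [(array([314., 372.]), 0.93)] [(array([467., 247.]), 0.7)] [ 0.5512 -0.395  -0.0118]
1.1 [ 0.2217 -0.5034  0.2191] [[ 0.9152  0.403   0.    ]
 [ 0.403  -0.9152 -0.    ]
 [ 0.      0.     -1.    ]] 0.022 [ 0.178  -0.9044  0.4178]
```

View pics/a_side.png

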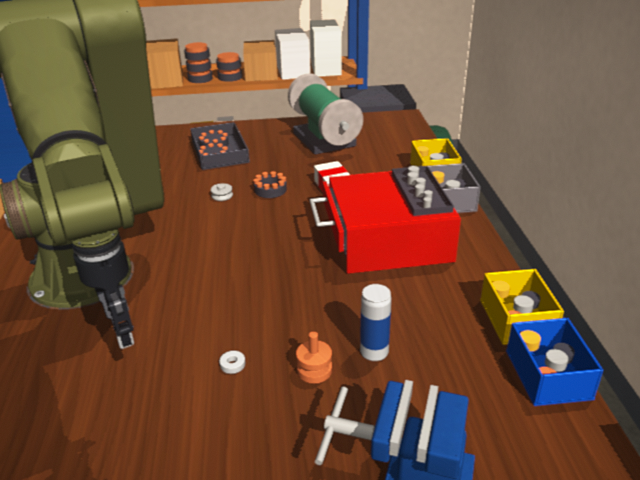

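View pics/a_top.png

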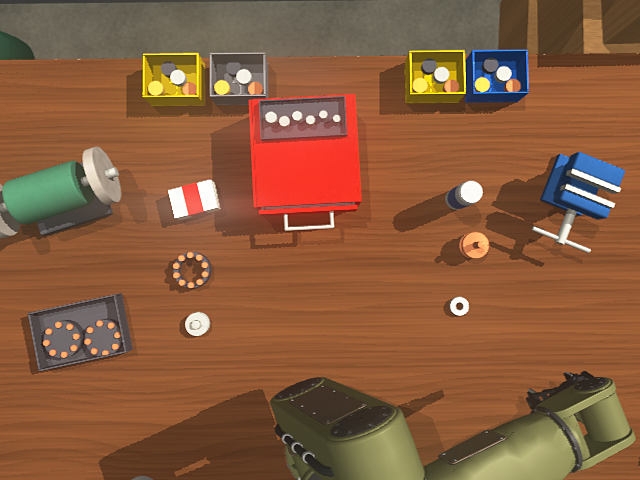

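The side view shows the red chest with its handle bar near (318,211). In the top view the bar runs from (286,228) to (333,226), and the chest's top corners are near (249,97), (355,95), (361,203) and (254,206). Next I'll refine the yaw and the bar position.

Run:
```python
from h import *
np.set_printoptions(precision=4,suppress=True)
im=cv2.imread("pics/a_top.png").astype(int)
b,g,R=im[...,0],im[...,1],im[...,2]
m=((im.min(2)>140)&(im.max(2)-im.min(2)<40)).astype(np.uint8); m[:215]=0;m[236:]=0;m[:,:275]=0;m[:,345:]=0
ys,xs=np.nonzero(m)
bar=[]
for x in range(xs.min(),xs.max()+1):
    c=ys[xs==x]; print(x,c.min(),c.max(),end=' | ')
    c=c[c>221]
    if xs.min()+5<x<xs.max()-5: bar.append((x,c.mean()))
bar=np.array(bar);k=np.polyfit(bar[:,0],bar[:,1],1)
e=[onz("top",(x,np.polyval(k,x)),.110) for x in (xs.min()-.5,xs.max()+.5)]
print("\nbar ends",e,"mid",np.mean(e,0),"len",np.linalg.norm(e[1]-e[0]),"dir",np.degrees(np.arctan2(*(e[0]-e[1])))*-1)
red=((R>150)&(g<70)&(b<70)).astype(np.uint8); red[:90]=0;red[212:]=0;red[:,:240]=0;red[:,370:]=0
cs,_=cv2.findContours(red,cv2.RETR_EXTERNAL,cv2.CHAIN_APPROX_NONE);c=max(cs,key=cv2.contourArea)[:,0]
# left and right edge lines of top at z .136
L=[];Rr=[]
for y in range(110,196):
    q=c[c[:,1]==y][:,0]; L.append(onz("top",(q.min()-.5,y),.136));Rr.append(onz("top",(q.max()+.5,y),.136))
for n,q in(("L",L),("R",Rr)):
    q=np.array(q);p=np.polyfit(q[:,0],q[:,1],1);print(n,p,np.degrees(np.arctan(p[0])),q[-1])
print([ (o,onz("top",o,.136)) for o in [(254,206),(361,203)]])
s=tri(r.tip_of("drawer_handle","side")[0]["location"] if 0 else (314,211),(310,227));print(s)
```

```text
284 221 222 | 285 215 229 | 286 215 230 | 287 222 230 | 288 228 229 | 289 227 229 | 290 227 229 | 291 227 229 | 292 227 229 | 293 227 229 | 294 227 229 | 295 227 229 | 296 227 229 | 297 227 229 | 298 227 229 | 299 227 229 | 300 227 229 | 301 227 229 | 302 227 229 | 303 227 229 | 304 227 229 | 305 227 229 | 306 227 228 | 307 227 228 | 308 226 228 | 309 226 228 | 310 226 228 | 311 226 228 | 312 226 228 | 313 226 228 | 314 226 228 | 315 226 228 | 316 226 228 | 317 226 228 | 318 226 228 | 319 226 228 | 320 226 228 | 321 226 228 | 322 226 228 | 323 226 228 | 324 226 227 | 325 226 227 | 326 225 227 | 327 225 227 | 328 225 227 | 329 225 227 | 330 225 227 | 331 215 227 | 332 215 227 | 333 216 226 | 
bar ends [array([0.5985, 0.1153]), array([ 0.6036, -0.0149])] mid [0.6011 0.0502] len 0.13026020829767043 dir 2.227534387835767
L [-0.0123  0.2029] -0.7061523723255241 [0.684  0.1921]
R [ 0.0498 -0.1189] 2.8504071704798513 [ 0.6809 -0.0843]
[((254, 206), array([0.6557, 0.1884])), ((361, 203), array([ 0.6603, -0.0853]))]
[0.6016 0.0463 0.1112]
```

Call:
play_rows(
  plan=[
    [20, -12, 0, -4, 0.65],
    [55, -34, 0, -10, 0.65],
    [95, -59, 0, -17, 0.65],
    [135, -84, 0, -24, 0.65],
    [175, -109, 0, -32, 0.65],
    [215, -133, 0, -40, 0.65],
    [255, -158, 0, -48, 0.65],
    [295, -183, 0, -56, 0.65],
    [335, -208, 0, -63, 0.65],
    [370, -230, 0, -68.4, 0.65],
  ],
  newtons=40,
)

```text
t: 2.1
tcp_pos: [0.4685, -0.1417, 0.2193]
eef_rot: [[-0.043, 0.999, 0.001], [0.999, 0.043, -0.0], [-0.0, 0.001, -1.0]]
ft_force: [0.7, -1.7, 0.6]
opening: 0.0299
grasp_force: 0.0
```

```bash
cat >> h.py <<'E'
np.set_printoptions(precision=4,suppress=True)
def go(X,yaw):
    s=r.observe();R=np.array(s["eef_rot"]);d=(np.array(X)-s["tcp_pos"])@R*1000
    y=np.degrees(np.arctan2(R[1,0],R[0,0]));print("t",s["t"],"tcp",s["tcp_pos"],"yaw",y,"j",np.array(s["joint_positions"]),"F",s["ft_force"],"op",s["opening"],s["grasp_force"])
    print("shift",d,"spin",(y-yaw+180)%360-180)
E
python3 -c "
from h import *
go([.601,.05,.19],92.2)"
```

```text
t 2.1 tcp [ 0.4685 -0.1417  0.2193] yaw 92.48093932588263 j [-21.1167   9.4076  96.6891   0.0035  73.8727 -23.5986] F [ 0.6686 -1.7132  0.5913] op 0.029856397854844084 0.0
shift [185.7774 140.6513  29.3677] spin 0.2809393258826276
```

Call:
play_rows(
  plan=[
    [16, 12, 0, 0, 0.65],
    [42, 32, 0, 0, 0.65],
    [72, 55, 5, 0, 0.65],
    [102, 77, 10, 0, 0.65],
    [132, 100, 15, 0, 0.65],
    [158, 120, 20, 0, 0.65],
    [176, 133, 25, 0, 0.65],
    [186, 140.5, 29, 0.3, 0.65],
    [186, 140.5, 29, 0.3, 0.65],
    [186, 140.5, 29, 0.3, 0.65],
  ],
)

```text
t: 3.1
tcp_pos: [0.6007, 0.0467, 0.1901]
eef_rot: [[-0.032, 0.999, -0.0], [0.999, 0.032, -0.0], [-0.0, -0.0, -1.0]]
ft_force: [0.3, 0.3, 0.6]
opening: 0.0297
grasp_force: 0.0
```

```bash
python3 -c "
from h import *
go([.601,.05,.110],92.2);snap('b')
a=cv2.imread('pics/b_side.png')[130:290,220:420];b=cv2.imread('pics/b_top.png')[150:310,220:420]
cv2.imwrite('pics/b.png',cv2.resize(np.hstack([a,b]),None,fx=2,fy=2))
for x in [(.601,.05,.19),(.601,.05,.107)]: print(proj('side',x),proj('top',x))
"
```

```text
t 3.1 tcp [0.6007 0.0467 0.1901] yaw 91.8499569578775 j [ 0.9706 25.2121 80.1305 -0.0103 74.6713 -0.8766] F [0.3369 0.3071 0.5756] op 0.02967442955902467 0.0
shift [ 3.2643  0.4663 80.1425] spin -0.3500430421225076
[312.8914 183.2678] [307.8903 225.2924]
[313.7779 211.6683] [308.6112 227.4685]
```

View pics/b.png

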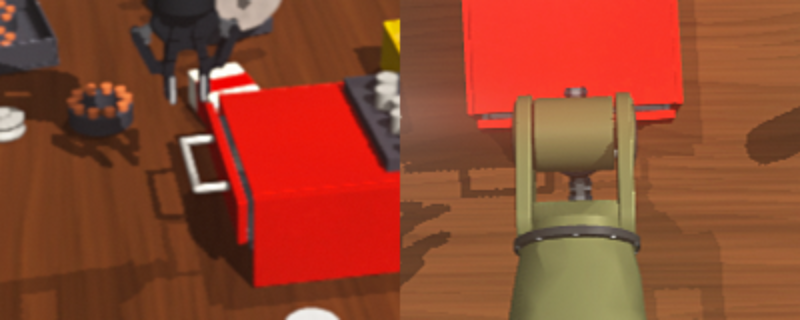

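In the crop, the open fingers straddle the handle line from above, at about (187,90) with the bar below at (190,165). I'll descend and grip.

Call:
play_rows(
  plan=[
    [3, 0.5, 10, 0, 0.65],
    [3, 0.5, 25, 0, 0.65],
    [3, 0.5, 42, 0, 0.65],
    [3, 0.5, 56, 0, 0.65],
    [3, 0.5, 68, 0, 0.65],
    [3, 0.5, 76, 0, 0.65],
    [3, 0.5, 80, 0, 0.65],
    [3, 0.5, 80, 0, 0.65],
    [3, 0.5, 80, 0, 1],
    [3, 0.5, 80, 0, 1],
  ],
  newtons=40,
)

```text
t: 4.2
tcp_pos: [0.6016, 0.0505, 0.1107]
eef_rot: [[-0.033, 0.999, 0.001], [0.999, 0.033, 0.0], [0.0, 0.001, -1.0]]
ft_force: [0.8, 0.2, 0.1]
opening: 0.0015
grasp_force: 0.0
```

Call:
play_rows(
  plan=[
    [0, 0, 0, 0, 1],
    [0, 0, 0, 0, 1],
    [0, -4, 0, 0, 1],
    [0, -12, 0, 0, 1],
    [0, -22, 0, 0, 1],
    [0, -34, 0, 0, 1],
    [0, -46, 0, 0, 1],
    [0, -58, 0, 0, 1],
    [0, -66, 0, 0, 1],
    [0, -70, 0, 0, 1],
  ],
)

```text
t: 5.2
tcp_pos: [0.5306, 0.0482, 0.1102]
eef_rot: [[-0.033, 0.999, 0.0], [0.999, 0.033, -0.0], [-0.0, 0.0, -1.0]]
ft_force: [-0.5, -1.1, -0.2]
opening: 0.0003
grasp_force: 0.0
```

```bash
python3 -c "
from h import *
c=np.array([.601,.05,.110]);u=np.array([-.9992,-.0388,0])
go(c+.144*u,92.2)"
```

```text
t 5.2 tcp [0.5306 0.0482 0.1102] yaw 91.86959112470412 j [ 1.2468 21.7048 96.5838 -0.0015 61.7099 -0.622 ] F [-0.4694 -1.0878 -0.1568] op 0.0003311376614493515 0.0
shift [ -1.3383 -73.6051   0.2322] spin -0.3304088752958876
```

The gripper closed on nothing, so I'll look.

```bash
python3 -c "
from h import *
snap('c')
a=cv2.imread('pics/c_side.png')[110:290,220:420];b=cv2.imread('pics/c_top.png')[130:310,220:420]
cv2.imwrite('pics/c.png',cv2.resize(np.hstack([a,b]),None,fx=2,fy=2))
f=lambda q:[(np.round(x['location'],1),round(x['score'],2)) for x in q[:3]]
print(f(r.tip_of('drawer_handle','side')),f(r.tip_of('drawer_handle','top')))
t=r.observe()['tcp_pos'];print(proj('side',t),proj('side',t-[0,0,.022]))
"
```

```text
[(array([316.1, 213.2]), 0.95)] [(array([312.6, 225.7]), 0.78)]
[286.861  213.0029] [287.2899 220.292 ]
```

View pics/c.png

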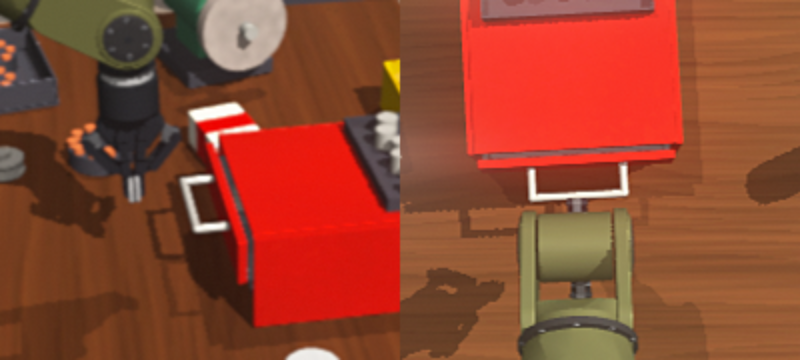

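```bash
python3 -c "
from h import *
for c in ('side','top'):
  i=r.camera_info(c);R=np.array(i['R']);print(c,-R.T@np.array(i['t']),R[2])
for d in (.04,0,-.01,-.022): print(proj('side',[.2217,-.5034,.2191+d]),proj('top',[.2217,-.5034,.2191+d]))
im=cv2.imread('pics/a_side.png')[240:360,70:190];jm=cv2.imread('pics/c_side.png')[150:240,240:360]
cv2.imwrite('pics/d.png',np.hstack([cv2.resize(im,(400,400)),cv2.resize(jm,(400,400))]))
"
```

```text
side [ 0.4854 -1.3193  0.938 ] [ 0.0747  0.8345 -0.546 ]
top [0.5126 0.0218 1.4752] [ 0.0435 -0.0045 -0.999 ]
[116.8258 321.6914] [550.4076 385.5927]
[121.5403 339.6712] [543.0033 381.6006]
[122.6886 344.0502] [541.2259 380.6423]
[124.051  349.2459] [539.1301 379.5123]
```

View pics/d.png

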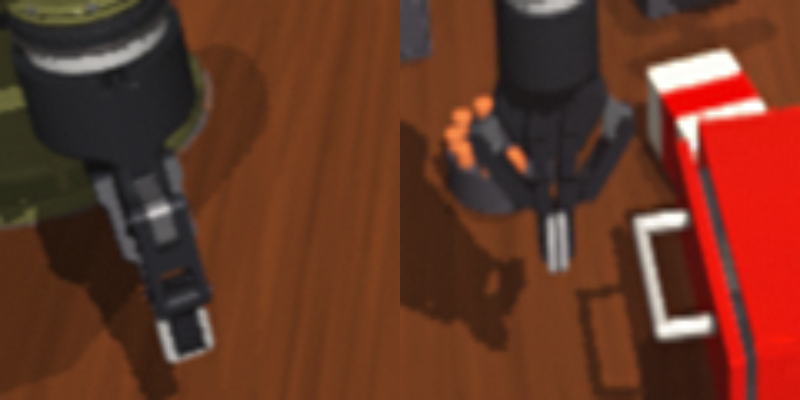

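The crop shows the shut fingertip at about (287,211) in the side picture. The reported pose puts it at row 220, so the tool really stands about 28 mm higher than reported and closed above the bar. I'll go back, lower.

Call:
play_rows(
  plan=[
    [0, 0, -15, 0, 0.65],
    [0, 0, -35, 0, 0.65],
    [-1, 6, -40, 0, 0.65],
    [-1, 18, -40, 0, 0.65],
    [-1, 34, -40, 0, 0.65],
    [-1, 50, -40, 0, 0.65],
    [-1, 62, -40, 0, 0.65],
    [-1, 68, -40, -0.3, 0.65],
    [-1, 70, -36, -0.3, 0.65],
    [-1, 70, -30, -0.3, 0.65],
  ],
)

```text
t: 6.4
tcp_pos: [0.6014, 0.0494, 0.1395]
eef_rot: [[-0.038, 0.999, -0.0], [0.999, 0.038, 0.0], [0.0, -0.0, -1.0]]
ft_force: [0.0, -0.4, 0.0]
opening: 0.0296
grasp_force: 0.0
```

Call:
play_rows(
  plan=[
    [0, 0, 10, 0, 0.65],
    [0, 0, 20, 0, 0.65],
    [0, 0, 30, 0, 0.65],
    [0, 0, 38, 0, 0.65],
    [0, 0, 44, 0, 0.65],
    [0, 0, 50, 0, 0.65],
    [0, 0, 54, 0, 0.65],
    [0, 0, 56, 0, 0.65],
    [0, 0, 57, 0, 0.65],
    [0, 0, 57, 0, 0.65],
  ],
)

```text
t: 7.4
tcp_pos: [0.6015, 0.0495, 0.0832]
eef_rot: [[-0.038, 0.999, 0.0], [0.999, 0.038, 0.0], [0.0, 0.0, -1.0]]
ft_force: [-0.4, -0.1, 0.6]
opening: 0.0302
grasp_force: 0.0
```

```bash
python3 -c "
from h import *
go([.601,.05,.082],92.2);snap('e')
a=cv2.imread('pics/e_side.png')[150:240,260:360]
cv2.imwrite('pics/e.png',cv2.resize(a,(600,540),interpolation=cv2.INTER_CUBIC))
"
```

```text
t 7.4 tcp [0.6015 0.0495 0.0832] yaw 92.1670838233103 j [ 1.2231 31.7815 85.5199  0.0012 62.6836 -0.9446] F [-0.3978 -0.102   0.6476] op 0.03022554205663975 0.0
shift [ 0.5626 -0.4382  1.1973] spin -0.03291617668969593
```

View pics/e.png

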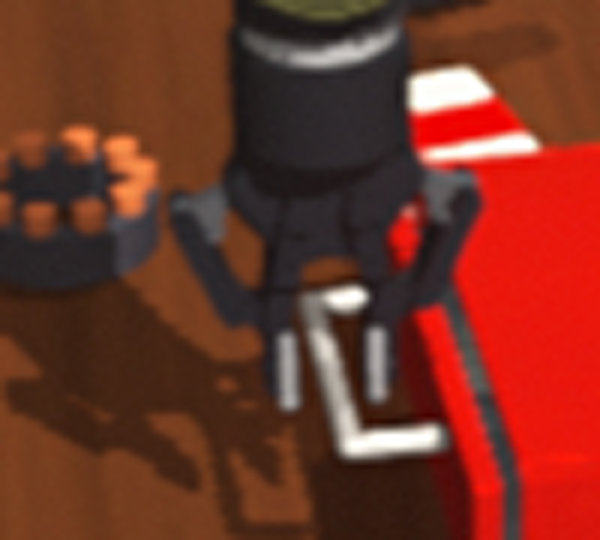

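The fingers now straddle the bar: tips at crop (290,408) and (378,400), with the bar between them at about (333,370). I'll grip and pull.

Call:
play_rows(
  plan=[
    [0, 0, 3, 0, 0.7],
    [0, 0, 4, 0, 0.8],
    [0, 0, 4, 0, 1],
    [0, 0, 4, 0, 1],
    [0, 0, 4, 0, 1],
    [0, 0, 4, 0, 1],
    [0, 0, 4, 0, 1],
    [0, 0, 4, 0, 1],
    [0, -3, 4, 0, 1],
    [0, -8, 4, 0, 1],
  ],
  newtons=40,
)

```text
t: 8.5
tcp_pos: [0.5933, 0.0491, 0.0789]
eef_rot: [[-0.038, 0.999, 0.0], [0.999, 0.038, -0.0], [-0.0, 0.0, -1.0]]
ft_force: [3.9, -0.3, -6.9]
opening: 0.0082
grasp_force: 39.1
```

Call:
play_rows(
  plan=[
    [0, -8, 0, 0, 1],
    [0, -20, 0, 0, 1],
    [0, -34, 0, 0, 1],
    [0, -48, 0, 0, 1],
    [0, -62, 0, 0, 1],
    [0, -76, 0, 0, 1],
    [0, -90, 0, 0, 1],
    [0, -102, 0, 0, 1],
    [0, -112, 0, 0, 1],
    [0, -118, 0, 0, 1],
  ],
)

```text
t: 9.5
tcp_pos: [0.4742, 0.0441, 0.0789]
eef_rot: [[-0.038, 0.999, -0.001], [0.999, 0.038, -0.001], [-0.001, -0.001, -1.0]]
ft_force: [3.3, -5.4, -11.1]
opening: 0.0081
grasp_force: 39.0
```

Call:
play_rows(
  plan=[
    [0, -3, 0, 0, 1],
    [0, -6, 0, 0, 1],
    [0, -8, 0, 0, 1],
    [0, -10, 0, 0, 1],
    [0, -11, 0, 0, 1],
    [0, -12, 0, 0, 1],
    [0, -13, 0, 0, 1],
    [0, -14, 0, 0, 1],
    [0, -15, 0, 0, 1],
    [0, -15, 0, 0, 1],
  ],
)

```text
t: 10.5
tcp_pos: [0.4596, 0.0435, 0.0789]
eef_rot: [[-0.038, 0.999, -0.001], [0.999, 0.038, -0.001], [-0.001, -0.001, -1.0]]
ft_force: [1.9, -7.2, -8.8]
opening: 0.0082
grasp_force: 39.2
```

Call:
play_rows(
  plan=[
    [0, -1, 0, 0, 1],
    [0, -1.5, 0, 0, 1],
    [0, -2, 0, 0, 1],
    [0, -2.5, 0, 0, 1],
    [0, -3, 0, 0, 1],
    [0, -3.5, 0, 0, 1],
    [0, -4, 0, 0, 1],
    [0, -4, 0, 0, 1],
    [0, -4, 0, 0, 1],
    [0, -4, 0, 0, 1],
  ],
)

```text
t: 11.5
tcp_pos: [0.4583, 0.0434, 0.079]
eef_rot: [[-0.038, 0.999, 0.006], [0.999, 0.038, -0.001], [-0.001, 0.006, -1.0]]
ft_force: [24.8, -4.9, -28.8]
opening: 0.0085
grasp_force: 38.6
```

At the stop (25 N). I'll ease off, release, rise and back away.

Call:
play_rows(
  plan=[
    [0, 2, 0, 0, 1],
    [0, 3, 0, 0, 0.8],
    [0, 3, 0, 0, 0.65],
    [0, 3, 0, 0, 0.65],
    [0, 3, -10, 0, 0.65],
    [0, 3, -30, 0, 0.65],
    [0, 3, -60, 0, 0.65],
    [0, 3, -95, 0, 0.65],
    [0, 0, -135, 0, 0.65],
    [0, -10, -170, 0, 0.65],
  ],
)

```text
t: 12.5
tcp_pos: [0.4464, 0.0436, 0.2519]
eef_rot: [[-0.038, 0.999, 0.002], [0.999, 0.038, 0.0], [0.0, 0.002, -1.0]]
ft_force: [-0.1, -0.3, -0.2]
opening: 0.0299
grasp_force: 0.0
```

Call:
play_rows(
  plan=[
    [-25, -15, -5, 0, 0.5],
    [-60, -35, -10, 0, 0.5],
    [-100, -50, -10, 0, 0.5],
    [-145, -60, -10, 0, 0.5],
    [-190, -70, -10, 0, 0.5],
    [-225, -75, -10, 0, 0.5],
    [-240, -80, -10, 0, 0.5],
    [-240, -80, -10, 0, 0.5],
    [-240, -80, -10, 0, 0.5],
    [-240, -80, -10, 0, 0.5],
  ],
)

```text
t: 13.5
tcp_pos: [0.3758, -0.1984, 0.2595]
eef_rot: [[-0.039, 0.999, 0.001], [0.999, 0.039, -0.0], [-0.0, 0.001, -1.0]]
ft_force: [-0.7, -0.2, -0.6]
opening: 0.0427
grasp_force: 0.0
```

```bash
python3 -c "
from h import *
snap('f')
for n in ['drawer_handle','drawer_floor','ratchet','ratchet_neck','ratchet_head','prybar','chest']:
    a=r.tip_of(n,'side');b=r.tip_of(n,'top')
    f=lambda q:[(np.round(x['location'],1),round(x['score'],2)) for x in q[:2]]
    print(n,f(a),f(b),tri(a[0]['location'],b[0]['location']) if a and b else '')
go([.5,.05,.2],2)
a=cv2.imread('pics/f_side.png')[140:290,220:420];b=cv2.imread('pics/f_top.png')[130:280,220:420]
cv2.imwrite('pics/f.png',cv2.resize(np.hstack([a,b]),None,fx=2,fy=2))
"
```

```text
drawer_handle [(array([259.1, 219.8]), 0.9), (array([222.1, 195.5]), 0.55)] [(array([313.9, 279.1]), 0.66)] [0.4625 0.0378 0.1024]
drawer_floor [(array([329. , 219.2]), 0.84), (array([386.7, 237.8]), 0.51)] [(array([306.3, 217.4]), 0.69)] [0.6363 0.0561 0.0767]
ratchet [(array([325.5, 214.4]), 0.71)] [(array([289.1, 216.8]), 0.59)] [0.6353 0.103  0.0634]
ratchet_neck [(array([307.1, 208.6]), 0.6)] [(array([292.9, 233.5]), 0.7)] [0.5868 0.0918 0.0926]
ratchet_head [(array([280. , 218.1]), 0.68)] [(array([292.6, 258.2]), 0.87)] [0.5173 0.0946 0.0678]
prybar [(array([330.9, 236.2]), 0.93)] [(array([332.2, 217.3]), 0.68)] [ 0.6342 -0.013   0.0691]
chest [(array([386.9, 241.3]), 0.97)] [(array([304., 160.]), 0.91)] [ 0.8002  0.0637 -0.0125]
t 14.3 tcp [ 0.3756 -0.1993  0.2591] yaw 92.16107467453367 j [-32.8881  -0.909  102.4067   0.0009  78.5045 -35.0493] F [-0.1895 -0.1242  0.4727] op 0.042640423426352075 0.0
shift [244.4226 133.7031  59.0733] spin 90.16107467453367
```

View pics/f.png

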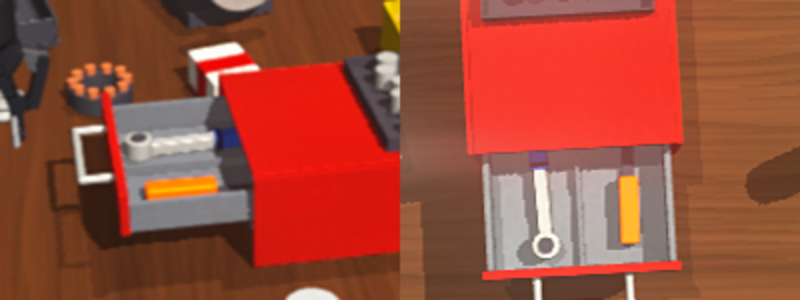

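The drawer is open. In the top picture the ratchet's head is at about (292,252), with its neck running up to (289,212) and the blue grip going under the chest. The pry bar is in the other bay at (334,235).

```bash
python3 -c "
from h import *
im=cv2.imread('pics/f_top.png').astype(int)
sub=(im.min(2)>190);sub[:205]=0;sub[262:]=0;sub[:,:280]=0;sub[:,:][:,303:]=0
q=[]
for y in range(208,262):
    x=np.nonzero(sub[y])[0]
    if len(x): print(y,x.min(),x.max(),end=' | '); 
    if len(x) and 214<=y<=240: q.append(onz('top',(x.mean(),y),.088))
q=np.array(q);p=np.polyfit(q[:,0],q[:,1],1);print();print(p,np.degrees(np.arctan(p[0])),q[0],q[-1], 'y at .59',np.polyval(p,.59))
yy=np.nonzero(sub.any(1))[0];print('head tip',onz('top',(292.5,yy.max()+.5),.085))
print('chest edge',[onz('top',(x,y),.136) for x,y in[(254,206),(361,203)]])
b=((im[...,0]>100)&(im[...,2]<90)&(im[...,1]<90));b[:200]=0;b[225:]=0;b[:,:280]=0;b[:,305:]=0;y,x=np.nonzero(b);print('blue',y.min(),y.max(),onz('top',(x.mean(),y.max()+.5),.09))
"
```

```text
215 287 291 | 216 287 302 | 217 287 292 | 218 287 292 | 219 287 292 | 220 287 292 | 221 287 292 | 222 288 293 | 223 288 292 | 224 288 292 | 225 288 292 | 226 288 293 | 227 288 293 | 228 288 293 | 229 288 293 | 230 288 293 | 231 288 294 | 232 288 294 | 233 289 294 | 234 289 293 | 235 289 293 | 236 289 293 | 237 289 294 | 238 289 294 | 239 282 294 | 240 289 294 | 241 289 294 | 242 283 294 | 243 289 294 | 244 290 294 | 245 290 294 | 246 290 295 | 247 289 297 | 248 288 298 | 249 287 299 | 250 287 298 | 251 286 298 | 252 287 299 | 253 287 299 | 254 287 298 | 255 287 298 | 256 288 297 | 257 289 296 | 258 290 295 | 261 280 280 | 
[0.058  0.0634] 3.318711010415283 [0.6359 0.1019] [0.5696 0.0959] y at .59 0.09756707258457753
head tip [0.5128 0.094 ]
chest edge [array([0.6557, 0.1884]), array([ 0.6603, -0.0853])]Traceback (most recent call last):
  File "<string>", line 13, in <module>
    b=((im[...,0]>100)&(im[...,2]<90)&(im[...,1]<90));b[:200]=0;b[225:]=0;b[:,:280]=0;b[:,305:]=0;y,x=np.nonzero(b);print('blue',y.min(),y.max(),onz('top',(x.mean(),y.max()+.5),.09))
                                                                                                                                 ~~~~~^^
    return umr_minimum(a, axis, None, out, keepdims, initial, where)
ValueError: zero-size array to reduction operation minimum which has no identity
```

```bash
python3 -c "
from h import *
go([.588,.0975,.20],3.0)"
```

```text
t 14.3 tcp [ 0.3756 -0.1993  0.2591] yaw 92.16107467453367 j [-32.8881  -0.909  102.4067   0.0009  78.5045 -35.0493] F [-0.1895 -0.1242  0.4727] op 0.042640423426352075 0.0
shift [288.5704 223.4317  59.0728] spin 89.16107467453367
```

Call:
play_rows(
  plan=[
    [14, 11, 0, 8, 0.47],
    [38, 30, 0, 16, 0.47],
    [72, 56, 0, 24.5, 0.47],
    [106, 82, 0, 33, 0.47],
    [140, 108, 0, 41.5, 0.47],
    [174, 135, 0, 50, 0.47],
    [208, 161, 0, 58.5, 0.47],
    [242, 187, 0, 67, 0.47],
    [270, 210, 0, 75.5, 0.47],
    [288, 223, 10, 84, 0.47],
  ],
)

```text
t: 15.3
tcp_pos: [0.5889, 0.0992, 0.2495]
eef_rot: [[0.982, 0.191, 0.002], [0.191, -0.982, 0.0], [0.002, -0.0, -1.0]]
ft_force: [-0.2, -2.0, 0.2]
opening: 0.0454
grasp_force: 0.0
```

```bash
python3 -c "
from h import *
go([.588,.0975,.15],3.0)"
```

```text
t 15.3 tcp [0.5889 0.0992 0.2495] yaw 11.015199480484409 j [ 6.0452 22.0789 76.5737  0.0082 81.2544 85.0287] F [-0.2312 -1.9921  0.1974] op 0.04538994389789824 0.0
shift [-1.4195  1.4991 99.5324] spin 8.015199480484398
```

Call:
play_rows(
  plan=[
    [0, 0, 8, 3, 0.47],
    [0, 0, 22, 5, 0.47],
    [0, 0, 40, 5, 0.47],
    [0, 0, 60, 5, 0.47],
    [0, 0, 78, 5, 0.47],
    [0, 0, 90, 5, 0.47],
    [0, 0, 97, 5, 0.47],
    [0, 0, 99, 5, 0.47],
    [0, 0, 99, 5, 0.47],
    [0, 0, 99, 5, 0.47],
  ],
)

```text
t: 16.3
tcp_pos: [0.5879, 0.097, 0.1509]
eef_rot: [[0.994, 0.11, 0.001], [0.11, -0.994, 0.0], [0.001, 0.0, -1.0]]
ft_force: [0.1, -0.3, 0.6]
opening: 0.0455
grasp_force: 0.0
```

```bash
python3 -c "
from h import *
go([.588,.0975,.07],3.0);snap('g')
a=cv2.imread('pics/g_side.png')[140:240,240:373];b=cv2.imread('pics/g_top.png')[180:280,240:373]
cv2.imwrite('pics/g.png',cv2.resize(np.hstack([a,b]),None,fx=3,fy=3,interpolation=cv2.INTER_CUBIC))
t=r.observe()['tcp_pos'];print(proj('side',t),proj('side',t-[0,0,.015]),proj('side',[.588,.0975,.079]),proj('top',t))
"
```

```text
t 16.3 tcp [0.5879 0.097  0.1509] yaw 6.287016399912787 j [ 5.8465 26.4155 83.829  -0.0005 69.6854 89.5596] F [ 0.1051 -0.2977  0.5964] op 0.04550830704462635 0.0
shift [ 0.0438 -0.4999 80.8896] spin 3.2870163999127726
[306.4745 188.334 ] [306.6648 193.37  ] [307.4089 211.8783] [289.6707 231.772 ]
```

View pics/g.png

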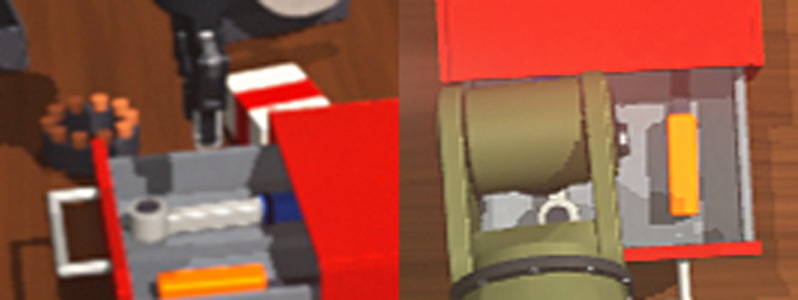

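The side view shows the near fingertip at about (309,189), again about 28 mm higher than reported and lined up with the neck. I'll descend with that offset, square the yaw and close lightly.

Call:
play_rows(
  plan=[
    [-1, -0.5, 10, 2, 0.47],
    [-2, -0.5, 24, 3.3, 0.47],
    [-3, -0.5, 40, 3.3, 0.47],
    [-3, -0.5, 54, 3.3, 0.47],
    [-3, -0.5, 65, 3.3, 0.47],
    [-3, -0.5, 72, 3.3, 0.47],
    [-3, -0.5, 76, 3.3, 0.47],
    [-3, -0.5, 78, 3.3, 0.47],
    [-3, -0.5, 78, 3.3, 0.47],
    [-3, -0.5, 78, 3.3, 0.47],
  ],
)

```text
t: 17.4
tcp_pos: [0.5848, 0.0972, 0.0725]
eef_rot: [[0.999, 0.052, 0.001], [0.052, -0.999, 0.0], [0.001, -0.0, -1.0]]
ft_force: [0.1, 0.5, 0.4]
opening: 0.045
grasp_force: 0.0
```

Call:
play_rows(
  plan=[
    [0, 0, 0, 0, 0.6],
    [0, 0, 0, 0, 0.7],
    [0, 0, 0, 0, 1],
    [0, 0, 0, 0, 1],
    [0, 0, 0, 0, 1],
    [0, 0, 0, 0, 1],
    [0, 0, 0, 0, 1],
    [0, 0, 0, 0, 1],
    [0, 0, 0, 0, 1],
    [0, 0, 0, 0, 1],
  ],
  newtons=20,
)

```text
t: 18.4
tcp_pos: [0.5846, 0.0972, 0.0724]
eef_rot: [[0.999, 0.052, 0.0], [0.052, -0.999, 0.0], [0.0, -0.0, -1.0]]
ft_force: [-1.5, -0.6, 5.4]
opening: 0.0152
grasp_force: 19.8
```

```bash
python3 -c "
from h import *
go([.588,.0975,.07],3.0);snap('h')
a=cv2.imread('pics/h_side.png')[140:240,240:373]
cv2.imwrite('pics/hh.png',cv2.resize(a,None,fx=4,fy=4,interpolation=cv2.INTER_CUBIC))
"
```

```text
t 18.4 tcp [0.5846 0.0972 0.0724] yaw 2.987467675157479 j [ 5.8947 31.3646 87.8419 -0.0003 60.7746 92.9073] F [-1.5406 -0.6493  5.405 ] op 0.015241818609352248 19.82235074043274
shift [ 3.3757 -0.1696  2.3514] spin -0.012532324842510434
```

View pics/hh.png

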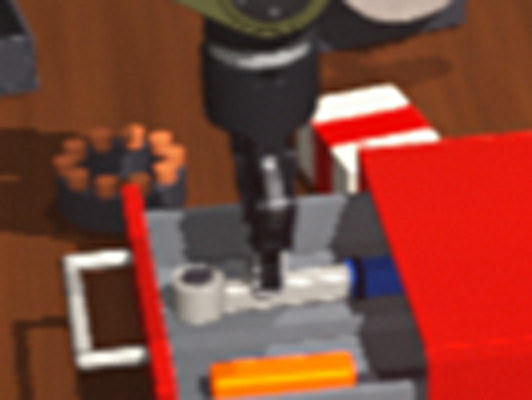

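The fingers hold the neck at crop (268,285), about mid-way between the head and the blue grip. I'll lift slowly.

Call:
play_rows(
  plan=[
    [0, 0, -3, 0, 1],
    [0, 0, -7, 0, 1],
    [0, 0, -11, 0, 1],
    [0, 0, -15, 0, 1],
    [0, 0, -19, 0, 1],
    [0, 0, -23, 0, 1],
    [0, 0, -27, 0, 1],
    [0, 0, -30, 0, 1],
    [0, 0, -32, 0, 1],
    [0, 0, -32, 0, 1],
  ],
)

```text
t: 19.5
tcp_pos: [0.5847, 0.0971, 0.1044]
eef_rot: [[0.999, 0.052, 0.0], [0.052, -0.999, 0.0], [0.0, -0.0, -1.0]]
ft_force: [-0.1, -0.3, -2.4]
opening: 0.0152
grasp_force: 19.9
```

```bash
cat > k.py <<'E'
from h import *
go([.588,.0975,.07],3.0)
r.camera('side');r.camera('top')
for n in ['ratchet_head','ratchet_neck','ratchet','drawer_handle','prybar']:
    a=r.tip_of(n,'side');b=r.tip_of(n,'top')
    f=lambda q:[(np.round(x['location'],1),round(x['score'],2)) for x in q[:1]]
    print(n,f(a),f(b),tri(a[0]['location'],b[0]['location']) if a and b else '')
E
python3 k.py
```

```text
t 19.5 tcp [0.5847 0.0971 0.1044] yaw 2.98245218183394 j [ 5.8913 29.0265 86.648  -0.0004 64.2999 92.909 ] F [-0.1292 -0.2846 -2.4058] op 0.01522796105436844 19.906257390975952
shift [ 3.3398 -0.2038 34.375 ] spin -0.0175478181660651
ratchet_head [(array([279.1, 205.7]), 0.78)] [(array([314.9, 277.9]), 0.74)] [0.4955 0.0337 0.143 ]
ratchet_neck [(array([306.6, 198.7]), 0.91)] [] 
ratchet [(array([323.9, 203. ]), 0.97)] [(array([288.6, 215. ]), 0.4)] [0.6338 0.1024 0.0997]
drawer_handle [(array([259.1, 217.9]), 0.58)] [(array([311.7, 278.9]), 0.75)] [0.463  0.0434 0.1045]
prybar [(array([271.6, 190.3]), 0.6)] [(array([333.2, 217.3]), 0.89)] [ 0.5478 -0.0148  0.221 ]
```

Call:
play_rows(
  plan=[
    [0, 0, -2, 0, 1],
    [0, 0, -4, 0, 1],
    [0, 0, -6, 0, 1],
    [0, 0, -8, 0, 1],
    [0, 0, -10, 0, 1],
    [0, 0, -12, 0, 1],
    [0, 0, -14, 0, 1],
    [0, 0, -15, 0, 1],
    [0, 0, -16, 0, 1],
    [0, 0, -16, 0, 1],
  ],
)

```text
t: 21.1
tcp_pos: [0.5845, 0.0971, 0.1202]
eef_rot: [[0.999, 0.052, -0.0], [0.052, -0.999, 0.0], [-0.0, -0.0, -1.0]]
ft_force: [-0.4, 1.0, -4.5]
opening: 0.015
grasp_force: 19.6
```

```bash
python3 k.py
```

```text
t 21.1 tcp [0.5845 0.0971 0.1202] yaw 2.9846189419749387 j [ 5.891  27.9583 85.9469  0.0004 66.0949 92.9063] F [-0.3935  1.0272 -4.458 ] op 0.0150127152912986 19.55305516719818
shift [ 3.4806 -0.2093 50.1618] spin -0.015381058025070615
ratchet_head [(array([280. , 197.6]), 0.7)] [(array([291.7, 260.5]), 0.56)] [0.5167 0.0936 0.1309]
ratchet_neck [(array([313., 196.]), 0.65)] [] 
ratchet [(array([326. , 202.9]), 0.6)] [(array([289.4, 216.7]), 0.72)] [0.635  0.0999 0.1008]
drawer_handle [(array([259.4, 216.7]), 0.66)] [(array([313. , 278.9]), 0.79)] [0.4637 0.04   0.1102]
prybar [(array([330.9, 236.9]), 0.86)] [(array([330. , 214.4]), 0.56)] [ 0.6381 -0.0071  0.0631]
```

Call:
play_rows(
  plan=[
    [0, 0, -2, 0, 1],
    [0, 0, -4, 0, 1],
    [0, 0, -6, 0, 1],
    [0, 0, -8, 0, 1],
    [0, 0, -10, 0, 1],
    [0, 0, -12, 0, 1],
    [0, 0, -14, 0, 1],
    [0, 0, -15, 0, 1],
    [0, 0, -15, 0, 1],
    [0, 0, -15, 0, 1],
  ],
)

```text
t: 22.7
tcp_pos: [0.5845, 0.0971, 0.135]
eef_rot: [[0.999, 0.052, -0.0], [0.052, -0.999, -0.0], [-0.0, 0.0, -1.0]]
ft_force: [0.5, -0.6, -3.9]
opening: 0.0149
grasp_force: 19.6
```

```bash
python3 k.py
```

```text
t 22.7 tcp [0.5845 0.0971 0.135 ] yaw 2.9845336029247824 j [ 5.8923 27.0065 85.2152 -0.0014 67.7811 92.9083] F [ 0.5222 -0.5937 -3.9016] op 0.01485754455900944 19.616723656654358
shift [ 3.4923 -0.2066 65.0397] spin -0.015466397075215355
ratchet_head [(array([278. , 188.8]), 0.7)] [(array([290.5, 258.8]), 0.59)] [0.5164 0.0953 0.1564]
ratchet_neck [(array([305.6, 189.9]), 0.84)] [] 
ratchet [(array([322.8, 199.2]), 0.92)] [(array([289.3, 219.4]), 0.58)] [0.6268 0.0996 0.113 ]
drawer_handle [(array([259.8, 218.1]), 0.61)] [(array([313.5, 280.5]), 0.94)] [0.4623 0.0388 0.1067]
prybar [(array([330.5, 234.7]), 0.92)] [(array([332.5, 214.8]), 0.84)] [ 0.6362 -0.0135  0.0742]
```

The slant is reached: head about 0.16 m up, middle about 0.113 m and still under the chest's top. I'll draw it out along the slant.

Call:
play_rows(
  plan=[
    [-3, 0, -1.5, 0, 1],
    [-8, 0, -4, 0, 1],
    [-14, 0, -6.5, 0, 1],
    [-20, 0, -9, 0, 1],
    [-26, 0, -11.5, 0, 1],
    [-32, 0, -14.5, 0, 1],
    [-38, 0, -17, 0, 1],
    [-44, 0, -19.5, 0, 1],
    [-48, 0, -21.5, 0, 1],
    [-50, 0, -22.5, 0, 1],
  ],
)

```text
t: 24.3
tcp_pos: [0.5343, 0.0945, 0.1579]
eef_rot: [[0.999, 0.052, 0.0], [0.052, -0.999, 0.0], [0.0, -0.0, -1.0]]
ft_force: [-0.1, -0.9, -3.7]
opening: 0.0146
grasp_force: 19.5
```

```bash
python3 k.py
```

```text
t 24.3 tcp [0.5343 0.0945 0.1579] yaw 2.986437192949782 j [ 6.1646 19.5474 92.5186  0.001  67.914  93.1777] F [-0.14   -0.9351 -3.6617] op 0.014569912105585042 19.530504941940308
shift [53.7352 -0.1678 87.951 ] spin -0.013562807050220727
ratchet_head [(array([258.8, 181.7]), 0.87)] [(array([290.6, 277.8]), 0.98)] [0.4691 0.094  0.1816]
ratchet_neck [(array([287.1, 187.3]), 0.83)] [] 
ratchet [(array([303.7, 192.7]), 0.63)] [(array([287.9, 238.3]), 0.7)] [0.577  0.1023 0.1353]
drawer_handle [(array([259.1, 220.2]), 0.88)] [(array([315. , 281.9]), 0.68)] [0.4595 0.035  0.103 ]
prybar [(array([330.6, 239.1]), 0.67)] [(array([331.9, 211.4]), 0.88)] [ 0.6407 -0.0121  0.0601]
```

Call:
play_rows(
  plan=[
    [-3, 0, -1.5, 0, 1],
    [-8, 0, -4, 0, 1],
    [-14, 0, -6.5, 0, 1],
    [-21, 0, -9.5, 0, 1],
    [-28, 0, -13, 0, 1],
    [-35, 0, -16, 0, 1],
    [-42, 0, -19, 0, 1],
    [-49, 0, -22, 0, 1],
    [-55, 0, -25, 0, 1],
    [-58, 0, -27, 0, 1],
  ],
)

```text
t: 25.9
tcp_pos: [0.4762, 0.0915, 0.185]
eef_rot: [[0.999, 0.052, 0.0], [0.052, -0.999, 0.0], [0.0, -0.0, -1.0]]
ft_force: [0.3, -0.1, -1.9]
opening: 0.0148
grasp_force: 20.0
```

```bash
python3 k.py
```

```text
t 25.9 tcp [0.4762 0.0915 0.185 ] yaw 2.989882561174913 j [ 6.548  10.7445 99.8923  0.0005 69.3472 93.5579] F [ 0.2693 -0.0561 -1.8689] op 0.014793685372696637 20.009001195430756
shift [111.9306  -0.1552 115.0008] spin -0.010117438825091085
ratchet_head [(array([232.4, 175.4]), 0.69)] [(array([290.7, 303.3]), 0.66)] [0.4062 0.0929 0.2053]
ratchet_neck [(array([264.8, 179.7]), 0.86)] [] 
ratchet [(array([279. , 187.6]), 0.89)] [(array([454. , 202.2]), 0.15)] [ 0.562  -0.2679  0.3673]
drawer_handle [(array([262.1, 219. ]), 0.95)] [(array([311.6, 279.4]), 0.77)] [0.4667 0.0438 0.1005]
prybar [(array([330.2, 239.3]), 0.55)] [(array([331.5, 215.7]), 0.89)] [ 0.6354 -0.0112  0.0587]
```

Clear of the top edge. I'll firm up the grip and lift.

Call:
play_rows(
  plan=[
    [0, 0, 0, 0, 1],
    [-1, 0, -4, 0, 1],
    [-2, 0, -12, 0, 1],
    [-4, 0, -24, 0, 1],
    [-6, 0, -38, 0, 1],
    [-8, 0, -54, 0, 1],
    [-10, 0, -70, 0, 1],
    [-10, 0, -86, 0, 1],
    [-10, 0, -100, 0, 1],
    [-10, 0, -112, 0, 1],
  ],
  newtons=50,
)

```text
t: 27.5
tcp_pos: [0.4666, 0.091, 0.2985]
eef_rot: [[0.999, 0.052, 0.002], [0.052, -0.999, 0.0], [0.002, -0.0, -1.0]]
ft_force: [-0.6, -0.1, -2.8]
opening: 0.0127
grasp_force: 49.0
```

Call:
play_rows(
  plan=[
    [0, 0, -12, 0, 1],
    [0, 0, -22, 0, 1],
    [0, 0, -30, 0, 1],
    [0, 0, -36, 0, 1],
    [0, 0, -40, 0, 1],
    [0, 0, -40, 0, 1],
    [0, 0, -40, 0, 1],
    [0, 0, -40, 0, 1],
    [0, 0, -40, 0, 1],
    [0, 0, -40, 0, 1],
  ],
)

```text
t: 28.5
tcp_pos: [0.4667, 0.091, 0.3364]
eef_rot: [[0.999, 0.052, -0.0], [0.052, -0.999, -0.0], [-0.0, 0.0, -1.0]]
ft_force: [-0.6, 0.2, -3.2]
opening: 0.0132
grasp_force: 48.9
```

```bash
python3 k.py; python3 -c "
from h import *
snap('z');cv2.imwrite('pics/zz.png',np.hstack([cv2.imread('pics/z_side.png')[60:360,100:500],cv2.imread('pics/z_top.png')[80:380,150:550]]))"
```

```text
t 28.5 tcp [0.4667 0.091  0.3364] yaw 2.9829136329230046 j [ 6.6152  3.7394 87.5641  0.0005 88.713  93.6323] F [-0.6251  0.1664 -3.203 ] op 0.013150396497927132 48.926501870155334
shift [121.5796  -0.2107 266.3923] spin -0.017086367076984743
ratchet_head [(array([221.8, 119.2]), 0.71)] [(array([288.3, 316.2]), 0.74)] [0.394  0.0896 0.3586]
ratchet_neck [(array([259.3, 121.9]), 0.59)] [] 
ratchet [(array([273. , 133.8]), 0.64)] [(array([283.9, 267.9]), 0.59)] [0.5059 0.1015 0.3076]
drawer_handle [(array([260.1, 214.2]), 0.96)] [(array([313.9, 280.8]), 0.55)] [0.4631 0.0376 0.1189]
prybar [(array([330.2, 239.8]), 0.74)] [(array([332.8, 216.4]), 0.7)] [ 0.6343 -0.0147  0.0596]
```

View pics/zz.png

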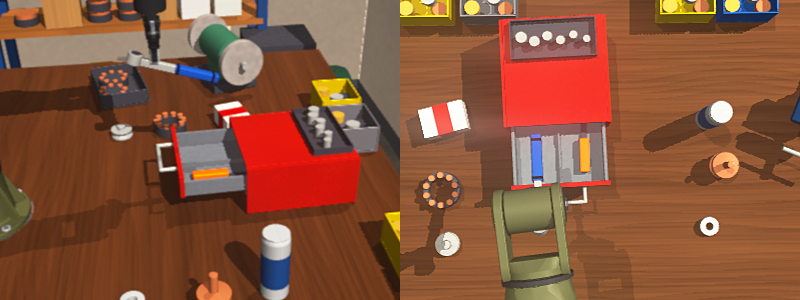

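The picture shows the ratchet held slanted well above the open drawer: head at crop (130,60), grip end at (217,75). The pry bar is still in the drawer and the other things haven't moved. I'll hand in.

```bash
python3 -c "
from h import *
print(r.sign_off())"
```

```text
the job is handed in; nothing more can be done
None
```

I handed the job in at about 29 s on the robot's clock. The drawer is open to its stop, and the ratchet was drawn out head first on the slant and is gripped at about 49 N, all of it roughly 0.25 m or more above the bench by camera estimate. The pry bar is still in the drawer, and nothing else on the bench looks moved; the sign-off gave no verdict.

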